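# Hold the studio waste bin's flap open with the stirring stick

### The arm

A 6-joint arm with a two-finger parallel gripper is mounted at the origin on the work surface. World frame = base frame: x ahead of the robot, y to its left, z up, the work surface at z = 0. Lengths are in mm, angles in rad, forces in N, time in s.
With the tool pointing down it reaches from about 300 to 775 mm from the base axis. Payload 14.6 kg.
Tool frame: the origin (TCP) lies at the very end of the fingers, on their centre line; the grasp point (between the pads) lies 19 mm behind it; z points along the fingers, y is the line along which they close (so a half turn about z gives the same grasp; the last joint's range is limited). The gripper opens to 94 mm and grips with 3 to 60 N. Pads are 16 mm wide; open, the fingers measure 119 mm over their backs; the gripper's body (75 mm by 177 mm) begins 78 mm behind the grasp point.
Start: joints at [1.045, 0.3, 1.521, -0, 1.321, -0.067], TCP at [243.576, 493.113, 205.446] pointing down, gripper open.
Joint ranges: [-3.03, 3.03], [-0.79, 2.21], [0.23, 2.52], [-1.04, 4.18], [0, 3.07], [-2.55, 2.55]. Speed limits (rad/s): [2.22, 2.22, 2.57, 3.14, 3.14, 3.14].

### API

Orientations are given as [roll, pitch, yaw] about the fixed x, y, z axes, in that order (R = Rz(yaw) Ry(pitch) Rx(roll)).
In Python, from cell import manip, optics gives the robot as it stands.
- The arm moves only by the shell command python3 -m crank 'ROWS' [FORCE]. ROWS is JSON, a list of rows, each a list of 7 numbers: the opening in per cent of the stroke, from 0 (shut) to 100 (fully open), then the shift along the tool's x, y, z in mm, then the turn, a rotation vector about the tool's x, y, z in rad. A call has 1 to 10 rows; each row is the pose to reach, as a shift and turn from the pose commanded when the call began, along the tool's axes at that moment; what a row does not reach only later rows make up. A row lasts 1/10 s, in which the tool goes at most 50 mm and 8.59 degrees, less where a joint would pass 70% of its speed; a pose out of reach is approached as far as the arm can. A call with a gripper value outside its range is refused whole. The fingers move at their own pace and stop on an object; FORCE is the grip in N (left out, the last holds). Time passes only in rows, so rows that repeat a pose let the fingers close. It gives the time, the measured TCP pose, the force, the opening and the grip force at its end, in the units of the state.
- manip.read_state(): the state, without advancing time (a new reading comes with each control period).
- optics.camera(name): name is "scene" or "top" or "wrist"; returns (picture, depth): 480x640x3 uint8, red, green, blue; 480x640 float32, mm along the optical axis (not along the pixel's ray), 0 where there is no reading.
- optics.calibration(name): a dict with "camera_matrix" (3x3 intrinsics, pixels), "R" (3x3) and "t" (3): a world point X has camera coordinates R X + t. Camera axes: x right, y down, z forward; pixel columns grow to the right and rows downward; lengths in mm; the calibration is good to about 2 mm. The wrist camera is an equidistant fisheye: a pixel r from the principal point sees the ray r / f radians off the axis. A picture is of the moment at which its call begins: read the wrist's pose just before it. calibration takes no time and is no camera call; for the wrist camera it gives the pose at the moment of the call.
- manip.sign_off(): hands the job in; it is judged then, once.
The state is a dict: "clock": time; "joints": joint angles; "qd": joint speeds; "effort": joint torques, N m; "eef_pos": TCP position; "eef_rot": TCP orientation; "wrist_force": force on the tool from outside, world axes, zero at the start; "moment": the same for the moment, N m; "finger_gap": finger opening in mm; "finger_force": force on a finger pad.
Only numpy, scipy, OpenCV 4.12 (cv2) and the standard library are available. Lean on these libraries where they do the work, as an engineer would, in place of code of your own. Each camera call takes 0.05 s, during which the arm holds its last target. There are 200 camera calls.

### The job

I want to drop spent paint tubes into the waste bin: draw the blue-topped stirring stick up out of the brush block, and with its lower end push the bin's yellow spring flap down to 45 degrees open. Only the stick may touch the bin, and the brushes and everything else on the table stay where they are. Finish while still holding the flap open steadily at 45 degrees with the stick in the gripper; do not let go.

Things in the scene. Friction and masses are not known exactly. Their poses are not given: they have to be found in the camera images.
- bin: fixed grey metal studio waste bin, square, 180 x 180 mm and 120 mm high; its steel top frame has a square mouth closed by a yellow push-in flap. Origin at the centre of its underside; its x axis points from the flap's hinge side (nearer the robot) towards the flap's free edge; its z axis points up.
- flap (a joint): angle in rad of the yellow flap: 0 = shut, level; positive = free edge pushed down into the bin; stop at 1.1. It is 120 mm long from hinge to free edge, 130 mm wide, 4 mm thick. A spring shuts it when let go (pushed at its middle: 0.5 N to start, about 1.6 N at 45 degrees). Pushed straight down farther than 80 mm from the hinge line, the stick would slip off its edge near 45 degrees.
- flap_hinge (a point): middle of the flap's hinge line (marked by a dark rod) on the level of the flap's upper face, 120 mm above the table; the middle of the shut flap lies 60 mm from here along the bin's x axis. Axes as the bin's.
- holder: fixed brown wooden brush block, 70 x 220 x 70 mm high, with three round holes 17 mm wide and 60 mm deep in a row along its y axis, 70 mm apart, the middle one at the block's centre. Origin at the centre of its underside, z up. The stick and two brushes each stand upright in a hole (which is in which varies).
- stick_center (a point): centre (half-way up) of the round stirring stick: 200 mm long, 14 mm thick, 30 g, lower end rounded, standing in the holder with its lower end 10 mm above the table (top at 210 mm). Pale wood, its top 50 mm painted blue: grip it by this blue end, so that the gripper's palm clears the top. Its z axis runs along the stick to the blue end.
- stick_tip (a point): lower, rounded end of the stirring stick, 100 mm below stick_center along the stick.
- brush_a_center (a point): centre of a brush with red handle, 164 mm long, 14 mm thick, standing bristles up in the holder (top at 174 mm). To be left standing.
- brush_b_center (a point): centre of a brush with black handle, 164 mm long, 14 mm thick, standing bristles up in the holder (top at 174 mm). To be left standing.
- jar: closed amber jar with white cap, 56 mm wide, 75 mm high, upright on the table; origin at the centre of its underside. Leave alone.
- tin: paint tin with blue label, 76 mm wide, 90 mm high, upright on the table; origin at the centre of its underside. Leave alone.
- tube_a: paint tube with blue band lying on the table, about 110 x 40 x 18 mm; origin at the middle of its underside. Leave alone.
- tube_b: paint tube with red band lying on the table, about 110 x 40 x 18 mm; origin at the middle of its underside. Leave alone.
- knife: flat spatula, 200 mm long, lying on the table; origin at its underside. Leave alone.
Things that resemble listed ones, but are neither listed nor needed, are in the scene too. What is shaped like the holder but purple or red is not meant.

How it is judged (in metres and radians):
On the way, in this order (a step that is already met when the one before it is completed fails the run):
1. the stick is held in the gripper, wholly out of the brush block (height (world z) of stick_tip above 0.08 m and contact force between the fingers and stick above 1 N and contact force between stick and holder below 0.05 N), for 0.1 s.
2. the stick begins to push the flap down (value of joint flap above 0.2 rad and contact force between stick and bin above 0.3 N and contact force between the fingers and stick above 1 N), for 0.05 s.
At the end, for the whole second after the job is handed in: through the last second: flap steady at 45 +/- 7 degrees (38 to 52), held there by the stick (over 0.3 N on the bin) whose lower end is within 120 mm of the hinge's middle and below the bin's top; stick gripped (over 1 N); robot not touching the bin; both brushes upright within 0.2 rad (value of joint flap between 0.663 and 0.908 rad and velocity of joint flap between -0.1 and 0.1 rad/s and contact force between stick and bin above 0.3 N and contact force between the fingers and stick above 1 N and horizontal distance between stick_tip and flap_hinge below 0.12 m and height (world z) of stick_tip below 0.11 m and contact force between each of the arm, the fingers and bin below 0.1 N and angle between each of brush_a_center, brush_b_center's own z axis and vertical below 0.2 rad); the arm keeps its last pose, push and grip.
It fails at once if the robot itself touches the bin or its flap with more than 1 N (contact force between any of the arm, the fingers and bin above 1 N).
It fails at once if a brush is pulled up or shifted by more than 30 mm (distance of any of brush_a_center, brush_b_center from where it was at the start of the episode above 0.03 m).
It fails at once if the jar, tin, a tube or the spatula is moved by more than 25 mm (distance of any of jar, tin, tube_a, tube_b, knife from where it was at the start of the episode above 0.025 m).
It also fails if it takes over 42 s, if anything falls off the work surface, if the arm or the gripper's body presses on something with over 40 N, if the wrist force passes 120 N, or if a joint passes its speed limit or range.

## Working session

There is one attempt and no reset: what is moved stays moved. The work goes in short steps, Python scripts to look and compute and a shell command to move; the robot and the scene stay as the last step left them, time stands still between calls to the robot, and variables do not carry over. Pictures are saved under pics/ and viewed, at most 10 in all, crops included, and the job is handed in when it is done.

```bash
mkdir -p pics; ls; cat > h.py <<'E'
import numpy as np,cv2
from cell import manip,optics
def load(n):
    return cv2.imread(f'pics/{n}.png'),np.load(f'pics/{n}.npy'),np.load(f'pics/{n}_c.npy',allow_pickle=True).item()
def snap(cam,n):
    c=optics.calibration(cam);p,d=optics.camera(cam)
    cv2.imwrite(f'pics/{n}.png',p[:,:,::-1]);np.save(f'pics/{n}.npy',d);np.save(f'pics/{n}_c.npy',c)
def ray(c,u,v):
    K=np.array(c['camera_matrix']);R=np.array(c['R']);t=np.array(c['t'])
    return -R.T@t, R.T@np.linalg.inv(K)@np.array([u,v,1.])
def plane(c,u,v,z):
    o,d=ray(c,u,v);return o+d*(z-o[2])/d[2]
def pts(c,d):
    v,u=np.mgrid[:480,:640];K=np.array(c['camera_matrix']);R=np.array(c['R']);t=np.array(c['t'])
    P=np.stack([(u-K[0,2])/K[0,0]*d,(v-K[1,2])/K[1,1]*d,d],-1)
    return (P-t)@R
E
python3 - <<'E'
from h import *
for n in('scene','top'): snap(n,n)
print(manip.read_state())
for n in('scene','top'):
    c=optics.calibration(n);print(n,c['camera_matrix'],ray(c,320,240))
E
```

```text
pics
{'clock': 0.1, 'joints': array([ 1.04537488e+00,  3.00441197e-01,  1.52151454e+00,  2.42754017e-05,
        1.32072102e+00, -6.66052998e-02]), 'qd': array([ 0.00047924, -0.00205025, -0.00354521,  0.0011286 , -0.00033105,
        0.00032929]), 'effort': array([ 1.40929274e-04, -5.32643723e+01, -3.53286695e+01,  7.08794896e-02,
        2.34754389e-02, -9.21180367e-05]), 'eef_pos': array([243.46675282, 492.90977688, 204.9308879 ]), 'eef_rot': array([-3.14051252e+00, -9.56152921e-05,  2.68277043e+00]), 'wrist_force': array([0.66604492, 0.22468844, 0.56781259]), 'moment': array([-0.01901316,  0.00311177,  0.01007518]), 'finger_force': 0.0, 'finger_gap': 93.85765376633525}
scene [[434.79490615   0.         318.15848456]
 [  0.         434.79490615 241.90666928]
 [  0.           0.           1.        ]] (array([ 808.34530237, -468.45614377,  737.09596355]), array([-0.34555961,  0.61921734, -0.70512099]))
top [[530.65840835   0.         320.57282442]
 [  0.         530.65840835 248.94053124]
 [  0.           0.           1.        ]] (array([ 411.16724237,   87.93253521, 1276.75244797]), array([ 0.1098585 , -0.01226378, -0.99401495]))
```

View pics/scene.png

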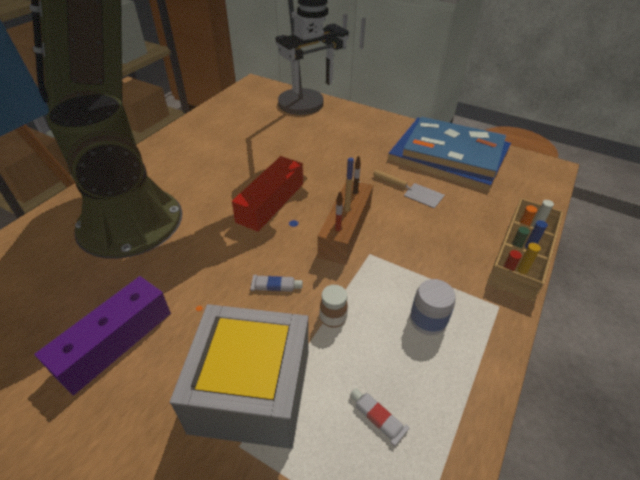

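View pics/top.png

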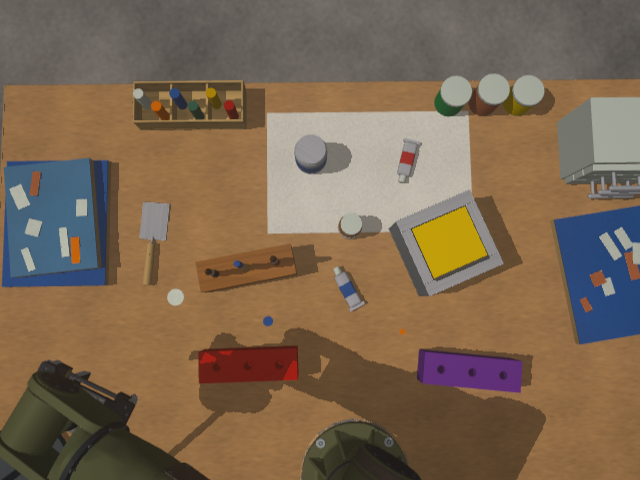

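The scene view shows the brown block with three sticks: blue-topped at (350,165), red-handled at (339,205) and a dark one at (357,165). In the top view the block is at (247,268) with the blue stick in the middle hole (238,264). The bin's yellow flap is at (450,243) in top and (243,358) in scene. The red block at top (248,365) and the purple one at (472,370) are decoys. So are the blue pens in the tray and the blue dot at (268,321).

```bash
cat > m.py <<'E'
from h import *
it,dt,ct=load('top');is_,ds,cs=load('scene')
def msk(im,lo,hi,box):
    m=cv2.inRange(cv2.cvtColor(im,cv2.COLOR_BGR2HSV),lo,hi);o=np.zeros_like(m);x0,y0,x1,y1=box;o[y0:y1,x0:x1]=m[y0:y1,x0:x1];return o
for im,c,d,box,nm in((it,ct,dt,(390,180,510,300),'top'),(is_,cs,ds,(180,300,310,410),'scene')):
    m=msk(im,(20,120,80),(35,255,255),box);cn=max(cv2.findContours(m,0,2)[0],key=cv2.contourArea)
    q=cv2.approxPolyDP(cn,0.04*cv2.arcLength(cn,True),True)[:,0]
    P=np.array([plane(c,*p,120) for p in q]);e=np.roll(P,-1,0)-P
    print(nm,q.tolist(),P.round(0)[:,:2].tolist(),'ctr',P.mean(0).round(1),'len',np.linalg.norm(e,axis=1).round(0),'ang',np.degrees(np.arctan2(e[:,1],e[:,0])).round(1),'depth z',np.median(pts(c,d)[cv2.erode(m,np.ones((5,5)))>0][:,2]).round(1))
# holder top from depth, brown
for c,d,box,nm in((ct,dt,(190,235,305,300),'top'),(cs,ds,(310,170,385,265),'scene')):
    P=pts(c,d);o=np.zeros((480,640),bool);o[box[1]:box[3],box[0]:box[2]]=1
    s=o&(abs(P[:,:,2]-70)<6);r=cv2.minAreaRect(P[s][:,:2].astype(np.float32));print(nm,'holder',r,np.median(P[s][:,2]))
    s=o&(P[:,:,2]>95);n,l,st,ce=cv2.connectedComponentsWithStats(s.astype(np.uint8))
    for i in range(1,n):
        if st[i,4]>8: Q=P[l==i];print('  blob',ce[i].round(0),st[i,4],np.median(Q,0).round(0),'zmax',Q[:,2].max().round(0))
# blue
tops=[]
for im,c,d,box,nm in((it,ct,dt,(220,250,260,285),'top'),(is_,cs,ds,(338,150,356,195),'scene')):
    m=msk(im,(105,60,40),(130,255,255),box);v,u=np.nonzero(m);P=pts(c,d)[m>0]
    print(nm,'blue n',len(u),'u',u.min(),u.max(),'v',v.min(),v.max(),'mean',u.mean().round(1),v.mean().round(1),np.median(P,0).round(0))
a=cv2.resize(it[240:300,190:310],None,fx=5,fy=5,interpolation=2);b=cv2.resize(is_[145:265,300:400],None,fx=4,fy=4,interpolation=2)[:300*2]
b=cv2.resize(b,(int(b.shape[1]*.6),int(b.shape[0]*.6)))
o=np.zeros((600,600,3),np.uint8);o[:300]=a;o[300:300+b.shape[0],:b.shape[1]]=b
cv2.imwrite('pics/crop1.png',o)
E
python3 m.py
```

```text
top [[464, 206], [412, 229], [434, 279], [487, 254]] [[610.0, -246.0], [560.0, -129.0], [450.0, -174.0], [503.0, -293.0]] ctr [ 530.7 -210.5  120. ] len [127. 119. 130. 117.] ang [ 113.  -158.   -65.9   23.3] depth z 120.6
scene [[219, 318], [195, 389], [272, 399], [288, 326]] [[451.0, -177.0], [501.0, -295.0], [610.0, -250.0], [561.0, -131.0]] ctr [ 530.9 -213.5  120. ] len [129. 117. 128. 119.] ang [ -66.9   22.5  112.2 -157.6] depth z 118.6
top holder ((485.7466125488281, 244.13333129882812), (70.45879364013672, 220.5772247314453), 10.251933097839355) 70.36677496204064
  blob [274. 259.] 53 [496. 173. 157.] zmax 175.0
  blob [240. 264.] 88 [484. 240. 190.] zmax 217.0
  blob [210. 271.] 72 [472. 308. 153.] zmax 1277.0
scene holder ((482.83636474609375, 242.75140380859375), (70.95958709716797, 223.86322021484375), 10.223190307617188) 68.36319550307046
  blob [349. 185.] 194 [486. 238. 141.] zmax 183.0
  blob [357. 176.] 81 [473. 307. 115.] zmax 136.0
  blob [339. 207.] 180 [498. 170. 134.] zmax 737.0
top blue n 34 u 234 240 v 261 266 mean 236.8 263.5 [484. 242. 209.]
scene blue n 47 u 348 352 v 158 177 mean 349.8 166.3 [485. 237. 193.]
```

View pics/crop1.png

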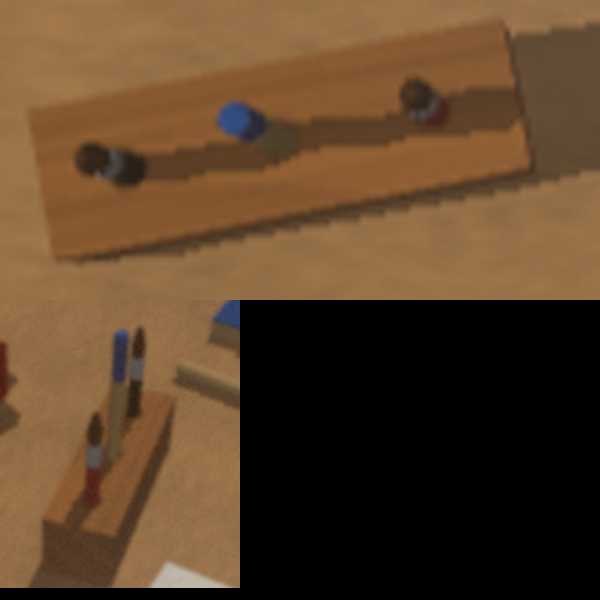

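The crop confirms the target: the blue-topped pale stick stands in the middle hole of the brown block at crop (240,120). The black-handled brush is at (95,160) and the red one at (418,100). The two views agree: stick about (484.5, 241), block height 70, and flap 119 x 129 at z 120.

I'll rise, then move above the stick with the fingers closing across the row.

```bash
python3 -m crank '[[100,0,0,-40,0,0,0],[100,-50,-18,-45,0,0,0.13],[100,-95,-35,-45,0,0,0.26],[100,-140,-51,-45,0,0,0.39],[100,-185,-67,-45,0,0,0.52],[100,-230,-84,-45,0,0,0.65],[100,-275,-100,-45,0,0,0.78],[100,-320,-116,-45,0,0,0.91],[100,-328,-119,-45,0,0,0.934],[100,-328,-119,-45,0,0,0.934]]' 40
python3 -m crank '[[100,0,0,0,0,0,0],[100,0,0,0,0,0,0]]'
python3 - <<'E'
from h import *
c=optics.calibration('wrist');snap('wrist','w1');print(manip.read_state()['eef_pos'],manip.read_state()['eef_rot'],c)
E
```

```text
clock: 1.1
eef_pos: [485.5, 240.2, 249.9]
eef_rot: [-3.141, 0.0, 1.747]
wrist_force: [-0.2, 1.3, 0.0]
finger_gap: 94.1
finger_force: 0.0
clock: 1.3
eef_pos: [484.1, 242.3, 250.5]
eef_rot: [-3.142, -0.0, 1.752]
wrist_force: [0.2, -0.5, 0.2]
finger_gap: 93.7
finger_force: 0.0
[484.15995497 242.25302309 250.55720561] [ 3.14151987e+00 -8.92772569e-05  1.75147447e+00] {'camera_matrix': array([[371.64829954,   0.        , 319.37217396],
       [  0.        , 371.64829954, 235.73058312],
       [  0.        ,   0.        ,   1.        ]]), 'R': array([[ 9.83625553e-01,  1.80223940e-01,  3.21340513e-04],
       [ 1.72914013e-01, -9.44229122e-01,  2.80235809e-01],
       [ 5.08086207e-02, -2.75591539e-01, -9.59931137e-01]]), 't': array([-521.08419695,  104.51916362,  478.65029461])}
```

View pics/w1.png

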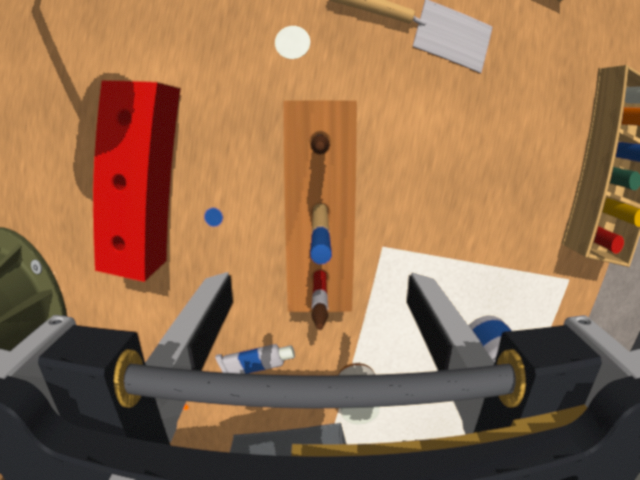

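The wrist view shows the blue top at (321,250) centred between the open fingers, with the red brush at (320,310) and the black at (320,142), both clear of the finger paths. I'll check the stick's position with the fisheye ray.

```bash
python3 - <<'E'
from h import *
im,d,c=load('w1');m=cv2.inRange(cv2.cvtColor(im,cv2.COLOR_BGR2HSV),(105,100,40),(130,255,255))
m[:215]=0;m[280:]=0;m[:,:300]=0;m[:,345:]=0
v,u=np.nonzero(m);print(u.min(),u.max(),v.min(),v.max())
K=c['camera_matrix'];R=c['R'];o=-R.T@c['t']
def W(u,v,z):
    x,y=(u-K[0,2])/K[0,0],(v-K[1,2])/K[0,0];r=np.hypot(x,y)
    k=R.T@np.array([x/r*np.sin(r),y/r*np.sin(r),np.cos(r)]);return o+k*(z-o[2])/k[2]
# top disc: circle of width of blob at bottom; centre = vmax - half width
w=u[v>v.max()-12];w=(w.max()-w.min()+1)
um=u[v>v.max()-12].mean();print(w,'top',W(um,v.max()+.5-w/2,210),'blue foot',W(u[v<v.min()+3].mean(),v.min(),160))
# height check: intersect with top-view ray of blue disc
_,_,ct=load('top');a,b=ray(ct,236.5,263.);p=W(um,v.max()+.5-w/2,210)-o
s=np.linalg.lstsq(np.stack([p,-b],1),a-o,rcond=None)[0];print('tri',o+p*s[0],a+b*s[1])
E
```

```text
311 330 228 263
20 top [484.50735356 249.94739736 210.        ] blue foot [484.2111007  253.01854631 160.        ]
tri [485.39210014 245.34937904 196.41255562] [485.94151216 245.34472484 196.44990558]
```

The wrist and top views differ by a few mm along the row, and the block centre at y of about 243.5 lies between them. I'll aim for y = 244.5, which the 16 mm pads tolerate, and descend to TCP z = 170.

```bash
python3 -m crank '[[100,2.5,0,20,0,0,0],[100,2.5,0,50,0,0,0],[100,2.5,0,80,0,0,0],[100,2.5,0,80,0,0,0],[10,2.5,0,80,0,0,0],[0,2.5,0,80,0,0,0],[0,2.5,0,80,0,0,0],[0,2.5,0,80,0,0,0],[0,2.5,0,80,0,0,0],[0,2.5,0,80,0,0,0]]' 45
python3 - <<'E'
from h import *
snap('wrist','w2')
E
```

```text
clock: 2.35
eef_pos: [484.6, 243.6, 170.7]
eef_rot: [3.141, -0.0, 1.749]
wrist_force: [-0.4, 0.2, 0.2]
finger_gap: 49.5
finger_force: 0.0
```

View pics/w2.png

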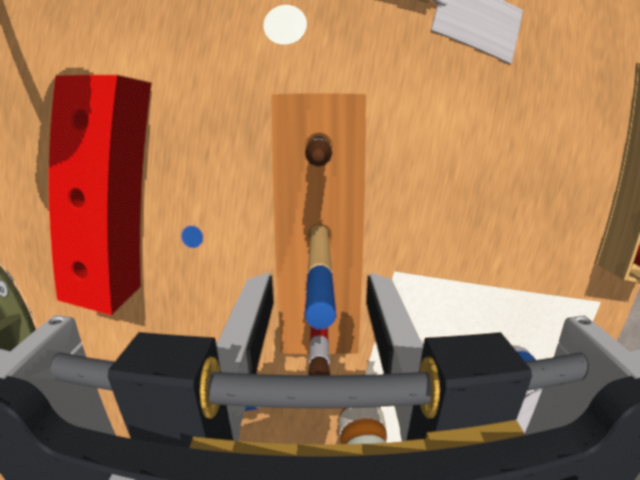

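The fingers (inner faces at columns ~265 and ~372) are closing around the blue end at (320,295), centred, with both brushes clear. I'll keep closing.

```bash
python3 -m crank '[[0,0,0,0,0,0,0],[0,0,0,0,0,0,0],[0,0,0,0,0,0,0],[0,0,0,0,0,0,0],[0,0,0,0,0,0,0],[0,0,0,0,0,0,0],[0,0,0,0,0,0,0],[0,0,0,0,0,0,0],[0,0,0,0,0,0,0]]' 45
```

```text
clock: 3.3
eef_pos: [484.5, 243.6, 170.4]
eef_rot: [-3.142, -0.0, 1.749]
wrist_force: [0.3, 0.3, 0.3]
finger_gap: 13.1
finger_force: 45.0
```

```bash
python3 -m crank '[[0,0,0,-15,0,0,0],[0,0,0,-35,0,0,0],[0,0,0,-60,0,0,0],[0,0,0,-90,0,0,0],[0,0,0,-120,0,0,0],[0,0,0,-150,0,0,0],[0,0,0,-180,0,0,0],[0,0,0,-185,0,0,0],[0,0,0,-185,0,0,0],[0,0,0,-185,0,0,0]]'
python3 - <<'E'
from h import *
snap('scene','s2');snap('wrist','w3')
E
```

```text
clock: 4.3
eef_pos: [484.3, 243.5, 353.9]
eef_rot: [-3.14, 0.0, 1.749]
wrist_force: [-0.1, 0.1, -0.3]
finger_gap: 13.9
finger_force: 45.0
```

View pics/s2.png

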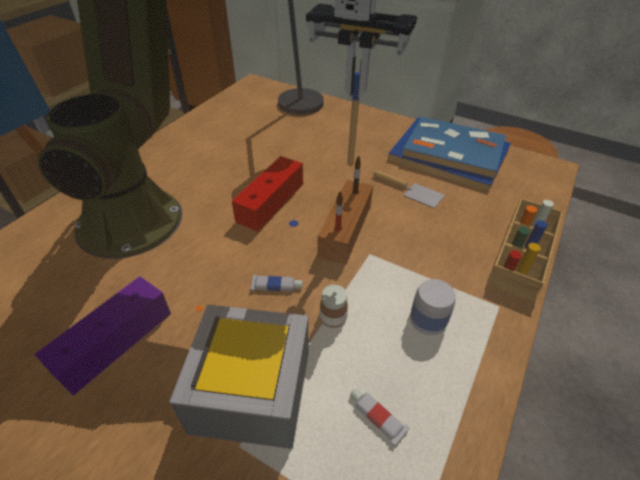

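The stick is held vertical and fully out of the block, with its tip at (350,165) in the scene view. Both brushes are still standing. Next I'll confirm the hinge side in an enlarged crop of the flap and check the tip position.

```bash
python3 - <<'E'
from h import *
it,_,ct=load('top');s,d,cs=load('s2')
a=cv2.resize(it[185:305,380:510],(520,480),interpolation=2);b=cv2.resize(s[295:425,170:320],(270,234),interpolation=2)
o=np.zeros((480,790,3),np.uint8);o[:,:520]=a;o[:234,520:]=b;cv2.imwrite('pics/crop2.png',o)
# stick axis in scene: where rays at several rows meet vertical plane through stick facing cam
m=cv2.inRange(cv2.cvtColor(s,cv2.COLOR_BGR2HSV),(8,30,60),(30,200,255))
P=pts(cs,d);sel=np.zeros((480,640),bool);sel[70:170,343:365]=1
sel&=(abs(P[:,:,0]-484)<25)&(abs(P[:,:,1]-243)<25)&(P[:,:,2]>150)
Q=P[sel]
for z in range(185,330,20):
    q=Q[abs(Q[:,2]-z)<10]
    if len(q):print(z,len(q),np.median(q,0).round(1))
v,u=np.nonzero(sel);k=v.argmax();print('lowest',u[k],v[k],Q[k])
ang=np.radians(22.8);h=np.array([531,-212])-60*np.array([np.cos(ang),np.sin(ang)]);print('hinge',h)
st=manip.read_state();
from scipy.spatial.transform import Rotation as Rt
R=Rt.from_euler('xyz',st['eef_rot']).as_matrix()
for L in(50,55):
    t=h+L*np.array([np.cos(ang),np.sin(ang)]);print(L,t,'tool shift',R.T@np.array([*(t-st['eef_pos'][:2]),0]))
E
```

```text
185 3 [484.9 238.  194.7]
205 48 [484.8 238.2 206.3]
225 55 [485.1 239.  225.1]
245 58 [485.6 239.4 245.1]
265 58 [485.4 239.9 265.1]
285 64 [485.4 240.9 284.4]
305 69 [484.9 241.1 305.5]
325 65 [485.5 241.6 324.9]
lowest 349 165 [483.17802507 236.67646525 194.83630889]
hinge [ 475.6882109  -235.25093519]
50 [ 521.78136848 -215.87515586] tool shift [-4.58799818e+02 -4.44516827e+01  3.18236726e-01]
55 [ 526.39068424 -213.93757793] tool shift [-4.57709012e+02 -3.95721325e+01  3.06767340e-01]
```

View pics/crop2.png

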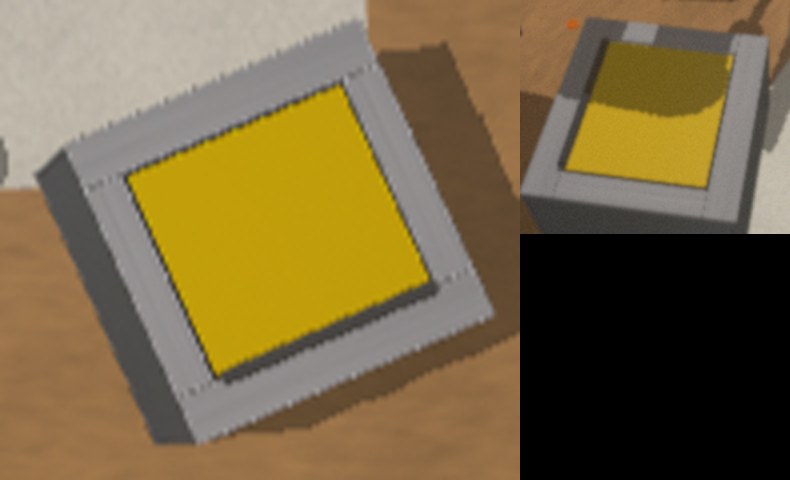

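The dark hinge rod runs along the lower edge of the flap, (220,378)–(435,288) in the crop. So the hinge is the robot side and its middle is about (476,-235). I'll move the stick above the point 55 mm from the hinge.

```bash
python3 -m crank '[[0,-20,-2,0,0,0,0],[0,-60,-5,0,0,0,-0.03],[0,-105,-9,0,0,0,-0.06],[0,-150,-13,0,0,0,-0.09],[0,-195,-17,0,0,0,-0.12],[0,-240,-21,0,0,0,-0.15],[0,-285,-25,0,0,0,-0.18],[0,-330,-29,0,0,0,-0.22],[0,-375,-33,0,0,0,-0.22],[0,-415,-36,0,0,0,-0.22]]'
python3 -m crank '[[0,-22,-2,0,0,0,0],[0,-36,-3,0,0,0,0],[0,-43,-4,0,0,0,0],[0,-43,-4,0,0,0,0]]'
python3 - <<'E'
from h import *
st=manip.read_state();print(st['eef_pos'],st['eef_rot'],st['joints'])
E
```

```text
clock: 5.4
eef_pos: [522.2, -173.4, 354.5]
eef_rot: [-3.141, -0.001, 1.968]
wrist_force: [-0.0, 1.6, -0.1]
finger_gap: 13.0
finger_force: 45.0
clock: 5.8
eef_pos: [535.7, -212.3, 354.9]
eef_rot: [-3.141, -0.001, 1.969]
wrist_force: [-0.8, 0.0, -0.9]
finger_gap: 13.0
finger_force: 45.0
[ 535.66129652 -212.2829067   354.90916639] [-3.14101670e+00 -6.74013748e-04  1.96881558e+00] [-4.40886840e-01  3.01341437e-01  1.17996080e+00  2.20579172e-05
  1.66117673e+00 -8.38904308e-01]
```

```bash
python3 -m crank '[[0,2,-9,0,0,0,0],[0,2,-9,20,0,0,0],[0,2,-9,40,0,0,0],[0,2,-9,60,0,0,0],[0,2,-9,70,0,0,0],[0,2,-9,78,0,0,0],[0,2,-9,86,0,0,0],[0,2,-9,94,0,0,0],[0,2,-9,100,0,0,0],[0,2,-9,100,0,0,0]]' 50
python3 - <<'E'
from h import *
snap('scene','s3');st=manip.read_state();print(st['eef_pos'],st['wrist_force'])
E
```

```text
clock: 6.8
eef_pos: [526.4, -214.0, 254.8]
eef_rot: [-3.141, -0.0, 1.969]
wrist_force: [1.0, 0.2, 1.4]
finger_gap: 13.3
finger_force: 50.0
[ 526.59548339 -214.0166485   255.38915215] [0.48958897 1.46737107 1.24087261]
```

View pics/s3.png

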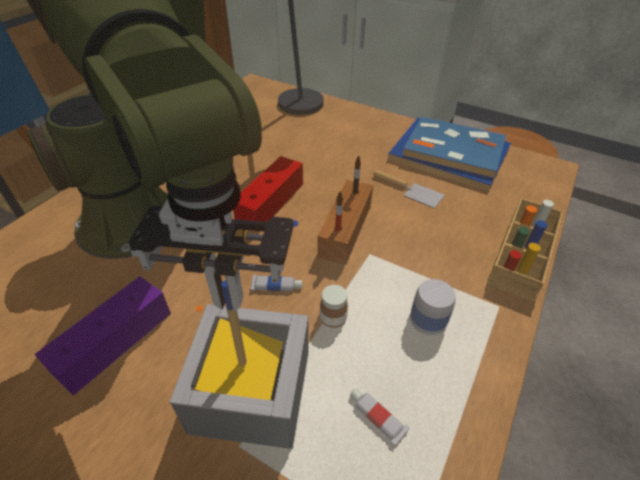

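The stick is pressing the flap near (240,368), and the flap is partly open. I'll measure its angle from the depth map, push on, and measure again.

```bash
cat > ang.py <<'E'
from h import *
import sys
def ang(n):
    im,d,c=load(n);m=cv2.inRange(cv2.cvtColor(im,cv2.COLOR_BGR2HSV),(20,120,40),(35,255,255));m[:300]=0;m[420:]=0;m[:,:170]=0;m[:,310:]=0
    P=pts(c,d)[cv2.erode(m,np.ones((3,3)))>0];a=np.radians(22.8);h=np.array([475.7,-235.2])
    X=(P[:,:2]-h)@[np.cos(a),np.sin(a)];Z=P[:,2];k=(X>5)&(X<125)
    X,Z=X[k],Z[k]
    for _ in range(3):
        p=np.polyfit(X,Z,1);r=abs(Z-np.polyval(p,X));g=r<max(3,2*np.median(r));X,Z=X[g],Z[g]
    return len(X),np.degrees(np.arctan(-p[0])).round(1),'z at hinge',p[1].round(1),'free edge',X.max().round(0),Z.min().round(0)
if __name__=='__main__':
    n=sys.argv[1]
    if n not in('scene','s3'):snap('scene',n);st=manip.read_state();print(st['eef_pos'],st['wrist_force'],st['finger_force'])
    print(ang(n))
E
python3 ang.py scene; python3 ang.py s3
python3 -m crank '[[0,0,0,5,0,0,0],[0,0,0,10,0,0,0],[0,0,0,15,0,0,0],[0,0,0,20,0,0,0],[0,0,0,23,0,0,0],[0,0,0,25,0,0,0],[0,0,0,25,0,0,0],[0,0,0,25,0,0,0]]'
python3 ang.py s4
```

```text
(5065, np.float64(0.0), 'z at hinge', np.float64(118.6), 'free edge', np.float64(117.0), np.float64(116.0))
(3874, np.float64(25.9), 'z at hinge', np.float64(118.0), 'free edge', np.float64(106.0), np.float64(65.0))
clock: 7.65
eef_pos: [526.6, -214.0, 230.5]
eef_rot: [3.141, 0.0, 1.969]
wrist_force: [1.0, 0.8, 1.0]
finger_gap: 13.0
finger_force: 50.0
[ 526.60120633 -213.98611684  230.59626363] [1.30570051 1.2234133  1.47067139] 50.004987716674805
(2919, np.float64(43.5), 'z at hinge', np.float64(117.4), 'free edge', np.float64(85.0), np.float64(36.0))
```

View pics/s4.png

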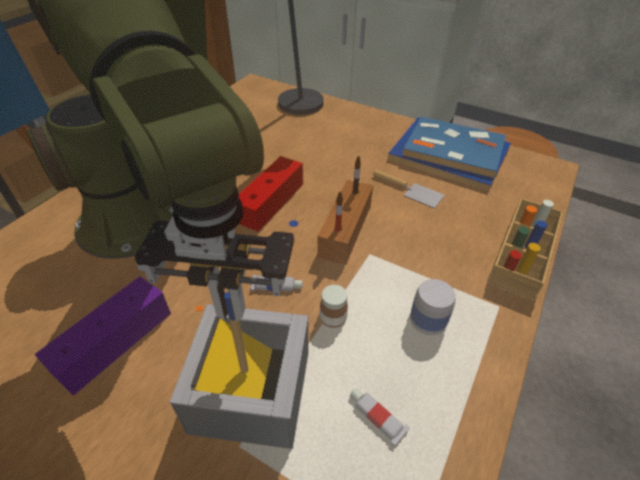

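The flap is at 43.5 degrees with the tip at about (243,372) inside the mouth, and the gripper is well above the bin. I'll go 2 mm lower, settle, recheck and hand in.

```bash
python3 -m crank '[[0,0,0,1,0,0,0],[0,0,0,2,0,0,0],[0,0,0,2,0,0,0],[0,0,0,2,0,0,0],[0,0,0,2,0,0,0],[0,0,0,2,0,0,0],[0,0,0,2,0,0,0],[0,0,0,2,0,0,0],[0,0,0,2,0,0,0],[0,0,0,2,0,0,0]]'
python3 ang.py s5 && python3 ang.py s6
```

```text
clock: 8.7
eef_pos: [526.5, -214.0, 228.4]
eef_rot: [-3.142, 0.0, 1.969]
wrist_force: [0.7, 0.6, 0.2]
finger_gap: 12.8
finger_force: 50.0
[ 526.47317944 -214.03173766  228.44199705] [ 0.88525231 -0.31676254  0.9834494 ] 50.00174403190613
(2817, np.float64(44.9), 'z at hinge', np.float64(117.4), 'free edge', np.float64(83.0), np.float64(33.0))
[ 526.47678262 -214.05013202  228.46827104] [0.65543714 0.7094088  1.58986637] 50.00172436237335
(2800, np.float64(44.9), 'z at hinge', np.float64(117.3), 'free edge', np.float64(83.0), np.float64(33.0))
```

The angle holds steady at 44.9 degrees.

```bash
python3 -c "
from cell import manip
print(manip.sign_off())"
```

```text
the job is handed in; nothing more can be done
None
```

I handed the job in with the stick, gripped at 50 N, holding the flap open at a measured, steady 44.9 degrees; in the last picture I viewed, both brushes were standing and nothing else looked moved (the judge's result was not returned).

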